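# Lock the keeper stud into the circuit-board holder

### The arm

A 7-joint arm with a two-finger parallel gripper is mounted at the origin on the work surface. World frame = base frame: x ahead of the robot, y to its left, z up, the work surface at z = 0. Lengths are in m, angles in rad, forces in N, time in s.
With the tool pointing down it reaches from about 0.425 to 0.875 m from the base axis. Payload 9.9 kg.
Tool frame: the origin (TCP) lies at the very end of the fingers, on their centre line; the grasp point (between the pads) lies arm.grip_depth behind it (arm.grip_depth is the distance from the TCP to the grasp point, in m); z points along the fingers, y is the line along which they close (so a half turn about z gives the same grasp; the last joint's range is limited). The gripper opens to 85 mm and grips with 20 to 120 N. Pads are 22 mm wide; open, the fingers measure 114 mm over their backs; the gripper's body (76 mm by 85 mm) begins 54 mm behind the grasp point. The pads swing forward as they close: fully open they stand 13 mm farther back than shut.
Start: joints at [1.234, 0.576, 0.025, 1.437, -0.015, 1.129, -0.057], TCP at [0.169, -0.654, 0.231] pointing down, gripper open.
Joint ranges: [-2.76, 2.76], [-0.34, 2.15], [-1.52, 1.57], [0.19, 2.46], [-1.09, 4.23], [0.17, 1.99], [-2.82, 2.82]. Speed limits (rad/s): [2.22, 2.22, 3.01, 3.01, 3.14, 3.14, 3.14].

### API

Orientations are given as a unit quaternion [w, x, y, z].
In Python, from rig import arm gives the robot as it stands.
- The arm moves only by the shell command python3 -m inch 'ROWS' [OPENING] [FORCE]. ROWS is JSON, a list of rows, each a list of 2 entries, a list of its own where there are three numbers: the shift along the tool's x, y, z in units of 0.15 m (1.0 is 0.15 m), then the turn about the tool's z in units of 180 degrees (1.0 is 180 degrees). A call has 1 to 12 rows; each row shifts and turns the commanded pose from where the row before left it, along the tool's axes as they then stand; what a row does not reach is not made up. A row lasts 1/12 s, in which the tool goes at most 41.7 mm and 7.16 degrees, less where a joint would pass 70% of its speed; a pose out of reach is approached as far as the arm can. A call with a number of a shift or a turn outside -1 to 1 is refused whole. A call with a gripper value outside its range is refused whole. OPENING is the gripper command: -1 is shut, 1 is fully open, values between are in proportion, set as the call begins (- or left out, the last holds). The fingers move at their own pace and stop on an object; FORCE is the grip in N (left out, the last holds). Time passes only in rows, so rows that do not move let the fingers close. It gives the time, the measured TCP pose, the force, the opening and the grip force at its end, in the units of the state.
- arm.get_obs(): the state, without advancing time (a new reading comes with each control period).
- arm.grab_frame(name): name is "scene" or "side" or "wrist"; returns the picture (480x640x3 uint8, red, green, blue); there is no depth.
- arm.camera_model(name): a dict with "intrinsics" (3x3 intrinsics, pixels), "pose" (4x4, takes a point from camera to world coordinates). Camera axes: x right, y up, looking along -z (the intrinsics and any distortion apply to the point x, -y, -z); pixel columns grow to the right and rows downward; lengths in m; the calibration is good to about 2 mm. A picture is of the moment at which its call begins: read the wrist's pose just before it. camera_model takes no time and is no camera call; for the wrist camera it gives the pose at the moment of the call.
- arm.close_job(): hands the job in; it is judged then, once.
The state is a dict: "time": time; "joint_positions": joint angles; "qd": joint speeds; "joint_efforts": joint torques, N m; "ee_pos": TCP position; "ee_rot": TCP orientation; "force": force on the tool from outside, world axes, zero at the start; "ft_torque": the same for the moment, N m; "finger_gap": opening from 0.0 (shut) to 1.0 (fully open); "grasp_force": force on a finger pad.
Only numpy, scipy, OpenCV 4.12 (cv2) and the standard library are available. Lean on these libraries where they do the work, as an engineer would, in place of code of your own. Each camera call takes 0.05 s, during which the arm holds its last target. There are 200 camera calls.

### The job

Fit the small T-footed keeper stud to the board holder: drop its oblong foot into the wide mouth of the slot, slide it along to the closed end of the slot, and give it a quarter turn either way so that its bar lies square across the slot and over the edge of the circuit board. Let go and leave it standing locked; leave the bigger T-footed stud and the round-footed stud standing where they are.

Things in the scene. Friction and masses are not known exactly. Their poses are not given: they have to be found in the camera images.
- stud: Right stud: smaller T-footed stud, upright on the mat, loose, 80 mm tall, 0.2 kg. From below: steel foot 40 (x) by 22 (y), 9 high; shaft 12 across up to z 28; steel bar 64 (x) by 14 (y), z 28-36; black grip block 24 (x) by 16 (y), z 36-80 (pinch its 16 mm, along y). Origin: centre of foot's underside; z up, x along foot and bar. Same after a half turn.
- holder: Aluminium board holder fixed to the bench, 190 (x) by 160 (y) mm, metal top at z 24 mm. Origin: on the bench under where the stud must end, at the slot's closed end; z up; +x along the slot to the mouth. Green circuit board on the +y side, edge at y 20, x -42 to 56, face z 31, parts to z 37; black rest pad at y -20 to -40, z 31. The seated stud's bar passes 3 mm over both.
- mouth (a point): Centre of the slot's mouth, at the top face (z 24 mm), 91 mm along +x from the holder's origin; axes as the holder's. Opening 62 (x) by 42 (y) mm. The cavity floor, on which the stud's foot rests, is at z 6 mm; lips at z 18-24. A slot 18 mm wide runs from the mouth to x = -9 (holder frame), where the shaft stops with the stud at x = -3.
- pocket (a point): In the holder, straight above its origin, at the cavity floor (z 6 mm): the stud's underside ends here. Under the lips the channel is 30 mm wide from x 60 to 32 mm (holder frame): the foot passes only lengthwise. From x 32 to -32 it is 64 mm wide: the foot can turn there and, once crosswise, can neither slide back nor lift out. Axes as the holder's.
- big_stud: Wrong stud, to be left standing: the same shape but bigger, 88 mm tall, foot 76 by 36 mm, bar 92 mm long, grip block 40 by 24 mm; its foot does not fit the mouth. Origin: centre of the foot's underside; z up, x along foot and bar.
- round_stud: Wrong stud, to be left standing: round steel disc foot 54 mm across, no bar, round black knob 34 mm across, 72 mm tall; its foot does not fit the mouth. Origin: centre of the foot's underside; z up.
Not all that is in view belongs to the job. What is shaped like the stud but brown, purple or turquoise is not meant.

How it is judged:
On the way, in this order (a step that is already met when the one before it is completed fails the run):
1. the stud's foot is down in the mouth of the slot (x of stud in the frame of holder between 0.06 and 0.12 m and y of stud in the frame of holder between -0.02 and 0.02 m and z of stud in the frame of holder below 0.012 m), for 0.1 s.
2. the stud has been slid to the closed end of the slot, its foot still down (x of stud in the frame of holder between -0.02 and 0.02 m and y of stud in the frame of holder between -0.01 and 0.01 m and z of stud in the frame of holder below 0.012 m), for 0.1 s.
At the end, for the whole second after the job is handed in: The small stud stands within 20 mm of the holder's origin seen from above, underside 2 to 11 mm above the bench, upright within 8 degrees, bar square across the slot within 15 degrees, let go and at rest; the other two studs stand upright (within 11 degrees) (horizontal distance between stud and holder below 0.02 m and z of stud in the frame of holder between 0.002 and 0.011 m and angle between the x axis of stud and the y axis of holder, either way round below 0.26 rad and angle between stud's own z axis and vertical below 0.15 rad and linear speed of stud below 0.02 m/s and contact force between stud and the fingers below 0.05 N and angle between each of big_stud, round_stud's own z axis and vertical below 0.2 rad); the robot touches nothing.
It fails at once if the bigger T-footed stud or the round-footed stud is moved by more than 40 mm (distance of any of big_stud, round_stud from where it was at the start of the episode above 0.04 m).
It also fails if it takes over 48 s, if anything falls off the work surface, if the arm or the gripper's body presses on something with over 40 N, if the wrist force passes 120 N, or if a joint passes its speed limit or range.

## Working session

There is one attempt and no reset: what is moved stays moved. The work goes in short steps, Python scripts to look and compute and a shell command to move; the robot and the scene stay as the last step left them, time stands still between calls to the robot, and variables do not carry over. Pictures are saved under pics/ and viewed, at most 10 in all, crops included, and the job is handed in when it is done.

```bash
mkdir -p pics; ls; python3 - <<'E'
from rig import arm
import cv2,numpy as np
o=arm.get_obs();print(o['time'],o['ee_pos'],o['ee_rot'],o['finger_gap'],arm.grip_depth)
a=arm.grab_frame("scene");b=arm.grab_frame("side")
cv2.imwrite("pics/scene.png",a[:,:,::-1]);cv2.imwrite("pics/side.png",b[:,:,::-1])
for n in("scene","side"):
    m=arm.camera_model(n);print(n,m)
E
```

```text
pics
0.0 [ 0.16867635 -0.65309926  0.23043281] [-8.31095793e-04  9.92022288e-01  1.26059742e-01 -1.75403642e-04] 1.0004999193877326 0.0187
scene {'intrinsics': array([[568.00940207,   0.        , 322.22898425],
       [  0.        , 568.00940207, 238.63535316],
       [  0.        ,   0.        ,   1.        ]]), 'pose': array([[-0.54625323, -0.67698992,  0.49324644,  1.01048894],
       [ 0.83761798, -0.44017712,  0.32348141,  0.20832426],
       [-0.00187786,  0.58985486,  0.8075071 ,  0.79958497],
       [ 0.        ,  0.        ,  0.        ,  1.        ]])}
side {'intrinsics': array([[583.35232589,   0.        , 315.22508168],
       [  0.        , 583.35232589, 236.19356328],
       [  0.        ,   0.        ,   1.        ]]), 'pose': array([[-9.17329635e-01,  2.76466104e-01, -2.86483566e-01,
         2.60080592e-01],
       [-3.98128358e-01, -6.37708217e-01,  6.59410373e-01,
         5.39421006e-01],
       [-3.88307593e-04,  7.18953909e-01,  6.95057642e-01,
         7.26193032e-01],
       [ 0.00000000e+00,  0.00000000e+00,  0.00000000e+00,
         1.00000000e+00]])}
```

View pics/scene.png

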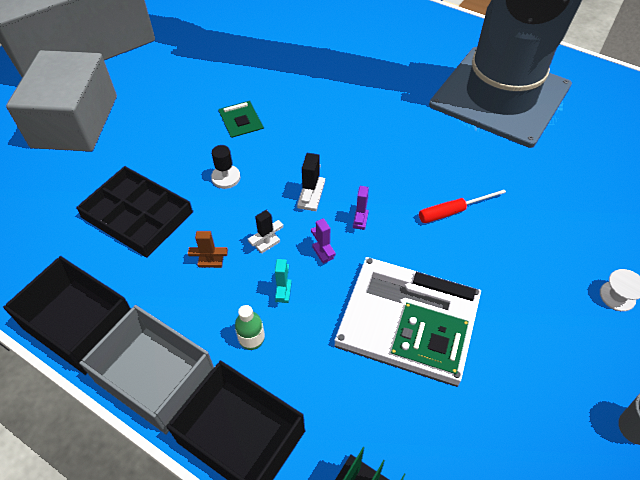

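View pics/side.png

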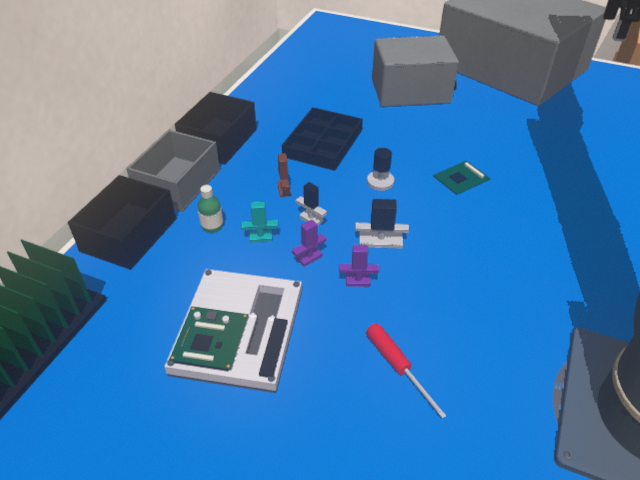

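Scene view: small stud at about (265,232), big stud (311,182), round stud (224,165), and holder around (410,320) with its mouth at (385,285). Side view: small stud (312,202), holder mouth (265,300). Next I'll measure these.

```bash
cat > h.py <<'E'
import numpy as np,cv2
from rig import arm
def ray(m,uv):
    K,P=m['intrinsics'],m['pose']
    d=np.linalg.inv(K)@np.array([uv[0],uv[1],1.]);d=P[:3,:3]@(d*[1,-1,-1])
    return P[:3,3],d
def onz(m,uv,z):
    c,d=ray(m,uv);return (c+d*(z-c[2])/d[2])[:2]
def cross(ma,ua,mb,ub):
    c1,d1=ray(ma,ua);c2,d2=ray(mb,ub)
    s=np.linalg.lstsq(np.c_[d1,-d2],c2-c1,rcond=None)[0]
    p,q=c1+s[0]*d1,c2+s[1]*d2;return (p+q)/2,np.linalg.norm(p-q)
E
python3 - <<'E'
from h import *
np.set_printoptions(precision=4,suppress=True)
S,D=arm.camera_model("scene"),arm.camera_model("side")
for n,pts in {'scene':[(369,258),(480,288),(460,382),(336,348)],'side':[(208,270),(301,279),(276,383),(169,375)]}.items():
    print(n,'holder top',[onz(arm.camera_model(n),p,.024) for p in pts])
for k,a,b in [('small top',(264,214),(311,187)),('big',(311,158),(384,205)),('round',(221,150),(383,153)),('purpleA',(323,224),(309,226)),('purpleB',(363,190),(360,250)),('turq',(282,264),(258,206)),('brown',(205,236),(283,158))]:
    print(k,*cross(S,a,D,b))
# bar ends of the small stud
print([onz(S,p,.036) for p in[(283,223),(251,241)]],[onz(D,p,.036) for p in[(298,203),(326,215)]])
for n in('scene','side'):
    im=cv2.imread(f'pics/{n}.png'); c=im[190:265,235:345] if n=='scene' else im[170:270,265:365]
    cv2.imwrite(f'pics/c_{n}.png',cv2.resize(c,None,fx=4,fy=4,interpolation=cv2.INTER_CUBIC))
a=cv2.imread('pics/c_scene.png');b=cv2.imread('pics/c_side.png')
w=np.zeros((400,800,3),np.uint8);w[:300,:400]=a[:,:400];w[:,400:]=b;cv2.imwrite('pics/c.png',w)
E
```

```text
scene holder top [array([ 0.5278, -0.0161]), array([0.4814, 0.1609]), array([0.6418, 0.2009]), array([0.6938, 0.0244])]
side holder top [array([0.6786, 0.0158]), array([ 0.531 , -0.0267]), array([0.4834, 0.1609]), array([0.6255, 0.2087])]
small top [ 0.582  -0.1847  0.0806] 0.0019303922608953149
big [ 0.4465 -0.1825  0.0903] 0.007004866181041097
round [ 0.5018 -0.3406  0.0729] 0.0022455389186627223
purpleA [ 0.5457 -0.0944  0.0784] 0.0021172833927069206
purpleB [ 0.4501 -0.0764  0.079 ] 0.003809704860011555
turq [ 0.6444 -0.1045  0.0791] 0.001944343751955246
brown [ 0.6652 -0.2406  0.0781] 0.0035518153075788494
[array([ 0.5528, -0.1714]), array([ 0.6126, -0.194 ])] [array([ 0.6075, -0.1822]), array([ 0.5485, -0.1724])]
```

View pics/c.png

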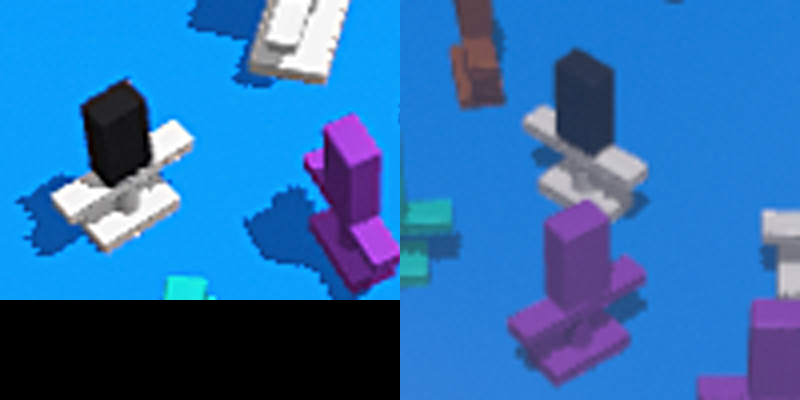

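The crop shows the small stud with its black grip and its bar at roughly -15° world yaw. It stands clear of the purple and turquoise lookalikes by at least 90 mm. I'll plan the hover move next.

```bash
cat >> h.py <<'E'
from scipy.spatial.transform import Rotation as R
def rot(o): return R.from_quat(np.roll(o['ee_rot'],-1))
def go(target,o=None):
    "remaining shift in tool axes (units 0.15 m), tool-y yaw deg"
    o=o or arm.get_obs();r=rot(o);d=r.inv().apply(np.array(target)-o['ee_pos'])/.15
    y=r.as_matrix()[:,1];return np.round(d,4),np.degrees(np.arctan2(y[1],y[0]))
E
python3 - <<'E'
from h import *
S,D=arm.camera_model("scene"),arm.camera_model("side")
print('box corner tops',cross(S,(107,55),D,(376,41)),cross(S,(10,105),D,(447,40)),cross(S,(94,149),D,(378,103)))
print(go([.582,-.185,.22]))
m=arm.camera_model('wrist');o=arm.get_obs();r=rot(o)
print(m['intrinsics'],r.inv().apply(m['pose'][:3,3]-o['ee_pos']),r.inv().apply(-m['pose'][:3,2]))
E
```

```text
box corner tops (array([ 0.56788611, -0.47616047,  0.23997446]), np.float64(0.03466571611914861)) (array([ 0.54526489, -0.93990103, -0.01418509]), np.float64(0.0879208761296832)) (array([ 0.59420772, -0.58958143,  0.01910152]), np.float64(0.00015915922863735243))
(array([ 3.4482, -2.3324,  0.0734]), np.float64(-75.51079456522575))
[[364.83905873   0.         319.15450009]
 [  0.         364.83905873 238.63755082]
 [  0.           0.           1.        ]] [ 0.07410212 -0.0004598  -0.14382724] [-2.90798300e-01 -2.32601224e-04  9.56784351e-01]
```

```bash
python3 -m inch '[[[0,0,-0.2],0],[[0.05,-0.1,-0.2],0],[[0.1,-0.15,-0.1],0],[[0.2,-0.15,0],0],[[0.2,-0.15,0],0],[[0.2,-0.15,0],0],[[0.2,-0.15,0],0],[[0.2,-0.15,0],0],[[0.2,-0.15,0],0],[[0.2,-0.15,0],0],[[0.2,-0.15,0],0],[[0.2,-0.15,0],0]]'
python3 -c "
from h import *;print(go([.582,-.185,.22]))"
```

```text
time: 1.1
ee_pos: [0.3927, -0.3463, 0.3062]
ee_rot: [-0.0, 0.992, 0.126, -0.0]
force: [1.3, -0.8, -0.2]
finger_gap: 1.006
grasp_force: 0.0
(array([ 1.4913, -0.7254,  0.5743]), np.float64(-75.52072437583892))
```

```bash
python3 -m inch '[[[0.18,-0.09,0.04],0],[[0.18,-0.09,0.04],0],[[0.18,-0.09,0.06],0],[[0.18,-0.09,0.06],0],[[0.18,-0.09,0.08],0],[[0.18,-0.09,0.08],0],[[0.18,-0.09,0.1],0],[[0.18,-0.09,0.1],0],[[0,0,0],0],[[0,0,0],0]]'
python3 - <<'E'
from h import *
print(go([.582,-.185,.22]))
m=arm.camera_model('wrist');im=arm.grab_frame('wrist')[:,:,::-1].copy();cv2.imwrite('pics/w1.png',im)
import pickle;pickle.dump(m,open('w1.pkl','wb'))
E
```

```text
time: 1.93
ee_pos: [0.5745, -0.1873, 0.2207]
ee_rot: [-0.001, 0.992, 0.128, -0.001]
force: [-0.8, 0.7, 0.2]
finger_gap: 1.0
grasp_force: 0.0
(array([ 0.0525, -0.0022,  0.0043]), np.float64(-75.31012300182067))
```

View pics/w1.png

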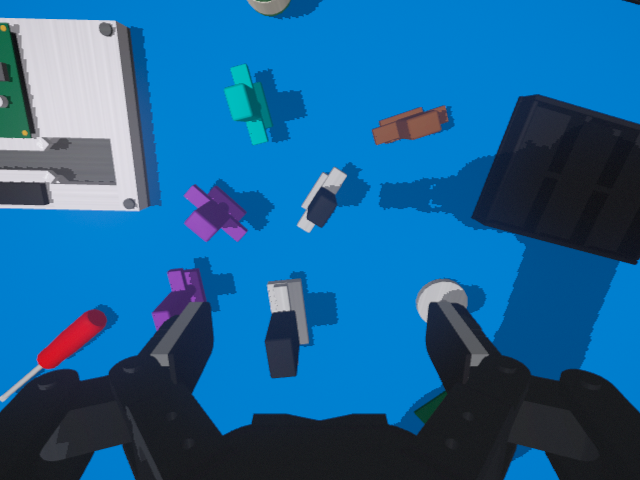

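The wrist view shows the small stud at about (320,200), with bar ends near (339,175) and (305,225). The mouth end of the holder is at the left, with the slot centreline at row ~160.

```bash
python3 - <<'E'
from h import *
import pickle
m=pickle.load(open('w1.pkl','rb'));im=cv2.imread('pics/w1.png')
c=im[150:245,280:370]
print(np.degrees(0))
w=(c.min(2)>120).astype(np.uint8);k=(c.max(2)<70).astype(np.uint8)
def world(mask,z):
    n,l,s,_=cv2.connectedComponentsWithStats(mask);i=1+np.argmax(s[1:,4])
    ys,xs=np.nonzero(l==i);return np.array([onz(m,(x+280,y+150),z) for x,y in zip(xs,ys)],np.float32)
allw=np.array([onz(m,(x+280,y+150),.036) for y,x in zip(*np.nonzero(w))],np.float32)
print('bar',cv2.minAreaRect(allw*1000))
a,b=onz(m,(339,175),.036),onz(m,(305,225),.036);print(a,b,(a+b)/2,np.linalg.norm(a-b),np.degrees(np.arctan2(*(b-a)[::-1])))
g=world(k,.08);print('grip@80',cv2.minAreaRect(g*1000),g.mean(0))
# holder slot & plate: z .024 corners
for p in [(120,22),(146,209),(112,139),(112,184),(57,184)]: print(p,onz(m,p,.024))
cv2.imwrite('pics/c2.png',cv2.resize(np.hstack([c,im[120:215,20:150]]),None,fx=3.6,fy=3.6,interpolation=cv2.INTER_CUBIC))
E
```

```text
0.0
bar ((585.4275512695312, -182.4758758544922), (19.82677459716797, 63.8835563659668), 71.94093322753906)
[ 0.61098867 -0.19518311] [ 0.55846147 -0.17698028] [ 0.58472507 -0.1860817 ] 0.055591816362443314 160.8867063404112
grip@80 ((598.3353271484375, -189.89730834960938), (0.0, 0.0), 0.0) [ 0.5983353  -0.18989731]
(120, 22) [0.68478196 0.01260157]
(146, 209) [ 0.53210737 -0.02689789]
(112, 139) [0.58889399 0.01041262]
(112, 184) [0.5479399  0.00667753]
(57, 184) [0.53490173 0.05644817]
```

View pics/c2.png

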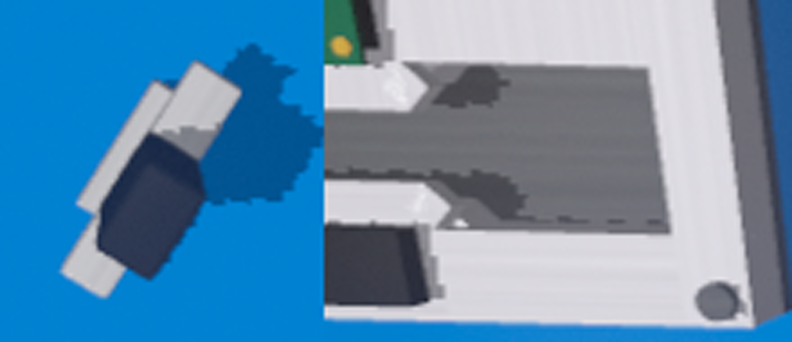

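```bash
python3 - <<'E'
from h import *
import pickle
m=pickle.load(open('w1.pkl','rb'))
a,b=onz(m,(340.6,171.5),.036),onz(m,(303.3,228.9),.036);print((a+b)/2,np.linalg.norm(a-b),np.degrees(np.arctan2(*(b-a)[::-1])))
p,q=onz(m,(110,138.9),.024),onz(m,(116.1,184.7),.024);print(p,q,np.linalg.norm(p-q),'yaw y',np.degrees(np.arctan2(*(p-q)[::-1])))
y=(p-q)/np.linalg.norm(p-q);x=np.array([y[1],-y[0]]);e=(p+q)/2
ang=np.radians(-75.5);x=np.array([np.cos(ang),np.sin(ang)])
print('mouth',e-.031*x,'origin',e-.122*x)
print(go([*((a+b)/2),.1]))
E
```

```text
[ 0.58436878 -0.18604353] 0.06298139604844516 162.08416797638526
[0.58852488 0.01216668] [0.54825159 0.0029063 ] 0.041324234439596194 yaw y 12.94940963746784
mouth [0.56062646 0.03754907] origin [0.53784188 0.1256505 ]
(array([ 0.0746, -0.002 ,  0.8104]), np.float64(-75.45258397271988))
```

```bash
python3 -m inch '[[[0.068,0,0.15],0],[[0,0,0.15],0.036],[[0,0,0.15],0.036],[[0,0,0.15],0.036],[[0,0,0.1],0.036],[[0,0,0.1],0.036],[[0,0,0],0],[[0,0,0],0],[[0,0,0],0]]'
python3 - <<'E'
from h import *
print(go([.584,-.1858,.043]))
im=arm.grab_frame('wrist')[:,:,::-1];cv2.imwrite('pics/w2.png',im)
E
```

```text
time: 2.73
ee_pos: [0.5842, -0.1879, 0.1036]
ee_rot: [0.0, 0.988, -0.154, 0.001]
force: [0.3, 0.7, 0.8]
finger_gap: 1.0
grasp_force: 0.0
(array([-0.0062, -0.0129,  0.4041]), np.float64(-107.76077779013859))
```

View pics/w2.png

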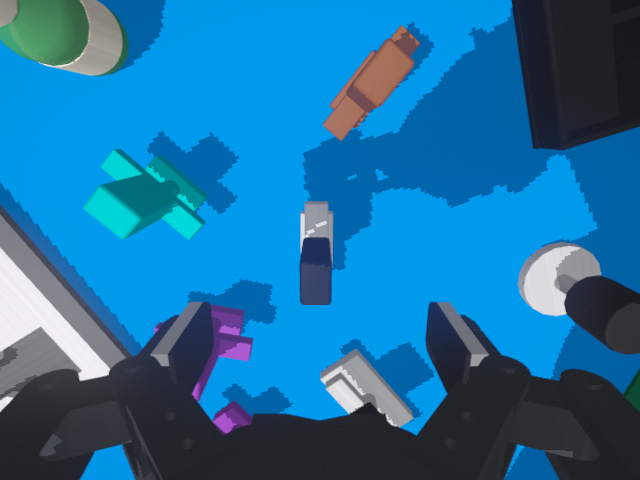

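The wrist view shows the stud centred between the fingers (column ~316), aligned with the tool, and the neighbours clear. I'll descend with a narrower opening and grip.

```bash
python3 -m inch '[[[-0.006,-0.012,0],0],[[0,0,0.05],0],[[0,0,0.1],0],[[0,0,0.1],0],[[0,0,0.1],0],[[0,0,0.05],0],[[0,0,0],0],[[0,0,0],0],[[0,0,0],0]]' 0
python3 -m inch '[[[0,0,0],0],[[0,0,0],0],[[0,0,0],0],[[0,0,0],0],[[0,0,0],0],[[0,0,0],0]]' -1 60
python3 -c "
from h import *;print(go([.584,-.1858,.043]))"
```

```text
time: 3.53
ee_pos: [0.5842, -0.1851, 0.043]
ee_rot: [0.0, 0.988, -0.156, 0.001]
force: [0.3, 0.1, 0.4]
finger_gap: 0.502
grasp_force: 0.0
time: 4.03
ee_pos: [0.5842, -0.185, 0.0431]
ee_rot: [0.0, 0.988, -0.156, 0.001]
force: [-1.6, 0.7, 6.5]
finger_gap: 0.176
grasp_force: 58.9
(array([0.0004, 0.0054, 0.0006]), np.float64(-107.91652454166795))
```

```bash
python3 -m inch '[[[0,0,-0.08],0],[[0,0,-0.15],0],[[0,0,-0.15],0],[[0,0,-0.15],0.036],[[0,0,-0.15],0.036],[[0,0,-0.12],0.036],[[0,0,0],0.036],[[0,0,0],0.036],[[0,0,0],0.036],[[0,0,0],0.036],[[0,0,0],0.036],[[0,0,0],0.036]]'
python3 -c "
from h import *;print(go([.5606,.0375,.14]))"
```

```text
time: 5.03
ee_pos: [0.5835, -0.1846, 0.1629]
ee_rot: [-0.0, 0.785, -0.619, -0.0]
force: [-0.3, 0.6, -1.9]
finger_gap: 0.18
grasp_force: 58.8
(array([-1.4754, -0.1962,  0.1537]), np.float64(-166.5424501406004))
```

```bash
python3 -m inch '[[[-0.1,-0.02,0],0],[[-0.19,-0.025,0],0],[[-0.19,-0.025,0],0],[[-0.19,-0.025,0],0],[[-0.2,-0.025,0],0],[[-0.2,-0.025,0],0],[[-0.2,-0.025,0],0],[[-0.15,-0.025,0],0],[[-0.05,0,0],0],[[0,0,0],0],[[0,0,0],0],[[0,0,0],0]]'
python3 - <<'E'
from h import *
import pickle
print(go([.5606,.0375,.14]))
m=arm.camera_model('wrist');im=arm.grab_frame('wrist')[:,:,::-1];cv2.imwrite('pics/w3.png',im);pickle.dump(m,open('w3.pkl','wb'))
s=arm.grab_frame('scene')[:,:,::-1];d=arm.grab_frame('side')[:,:,::-1]
cv2.imwrite('pics/s3.png',s);cv2.imwrite('pics/d3.png',d)
E
```

```text
time: 6.03
ee_pos: [0.5598, 0.0345, 0.1627]
ee_rot: [0.0, 0.786, -0.618, 0.0]
force: [0.7, -0.2, -2.8]
finger_gap: 0.181
grasp_force: 58.8
(array([-0.018 , -0.0101,  0.1512]), np.float64(-166.3329947682044))
```

View pics/w3.png

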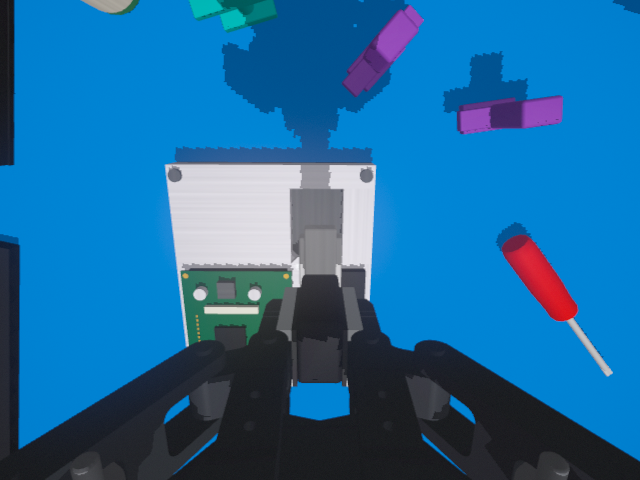

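The wrist view shows the mouth's far edge at row 189, columns 291–343, and the plate's far edge from (166,164) to (376,163). The stud's bar lines up with the slot around column 320.

```bash
python3 - <<'E'
from h import *
import pickle
m=pickle.load(open('w3.pkl','rb'))
p,q=onz(m,(291,189),.024),onz(m,(343,189),.024)
a,b=onz(m,(166,164.5),.024),onz(m,(376,163.5),.024)
for u,v in((p,q),(a,b)): print(u,v,np.linalg.norm(u-v),np.degrees(np.arctan2(*(u-v)[::-1])))
print('screws',onz(m,(175,175),.024),onz(m,(366,176),.024))
an=np.radians(-75.8);x=np.array([np.cos(an),np.sin(an)]);y=np.array([-x[1],x[0]])
e=(p+q)/2;print('mouth',e-.031*x,'origin',e-.122*x)
M=e-.031*x
print('edges from mouth',[(round((w-M)@x,4),round((w-M)@y,4)) for w in(p,q,a,b)])
# bar far end in view, held: z approx 0.12+.036
t=onz(m,(303,229),.1557),onz(m,(336,229),.1557);o=arm.get_obs();print('bar far edge centre rel mouth x,y',(sum(t)/2-M)@x,(sum(t)/2-M)@y,'tcp',(o['ee_pos'][:2]-M)@x,(o['ee_pos'][:2]-M)@y)
print(go([*M,.06]))
E
```

```text
[0.5877105  0.01225302] [0.54843495 0.00272542] 0.040414652615096594 13.635612249003648
[0.68431226 0.01640478] [ 0.52895875 -0.02205691] 0.1600437923909106 13.90541833855739
screws [0.67665642 0.02272024] [ 0.53379056 -0.0111532 ]
mouth [0.56046819 0.03754203] origin [0.53814522 0.12576155]
edges from mouth [(np.float64(0.0312), np.float64(0.0202)), (np.float64(0.0308), np.float64(-0.0202)), (np.float64(0.0509), np.float64(0.1149)), (np.float64(0.05), np.float64(-0.0452))]
bar far edge centre rel mouth x,y 0.03482263517778502 -0.001811784217300534 tcp 0.0026975788349263997 -0.0013817208196466577
(array([-0.0184, -0.0089,  0.6831]), np.float64(-166.37062989563844))
```

```bash
python3 -m inch '[[[-0.018,-0.009,0.1],0],[[0,0,0.15],0],[[0,0,0.15],0],[[0,0,0.1],0],[[0,0,0.1],0],[[0,0,0.06],0],[[0,0,0.04],0],[[0,0,0.03],0],[[0,0,0.013],0],[[0,0,0],0],[[0,0,0],0],[[0,0,0],0]]'
python3 -c "
from h import *
an=np.radians(-76);x=np.array([np.cos(an),np.sin(an)])
print(go([*(np.array([.5605,.0375])-.091*x),.0505]))"
```

```text
time: 7.18
ee_pos: [0.5607, 0.0392, 0.0515]
ee_rot: [-0.0, 0.787, -0.617, 0.0]
force: [0.4, -0.2, -2.6]
finger_gap: 0.183
grasp_force: 58.8
(array([-0.5956,  0.0065,  0.0064]), np.float64(-166.22977084226042))
```

```bash
python3 -m inch '[[[0,0.006,0.006],0],[[0,0,0.006],0],[[0,0,0],0],[[-0.04,0,0],0],[[-0.04,0,0],0],[[-0.04,0,0],0],[[-0.04,0,0],0],[[0,0,0],0],[[0,0,0],0]]'
python3 -c "
from h import *
an=np.radians(-76);x=np.array([np.cos(an),np.sin(an)])
print(go([*(np.array([.5605,.0375])-.091*x),.0495]))"
```

```text
time: 7.93
ee_pos: [0.5536, 0.0634, 0.0491]
ee_rot: [-0.0, 0.787, -0.617, -0.0]
force: [-0.9, 1.4, 0.5]
finger_gap: 0.18
grasp_force: 59.2
(array([-0.4283, -0.0016, -0.0022]), np.float64(-166.15501645721017))
```

```bash
python3 -m inch '[[[-0.04,0,-0.003],0],[[-0.04,0,0],0],[[-0.04,0,0],0],[[-0.04,0,0],0],[[-0.04,0,0],0],[[-0.04,0,0],0],[[0,0,0],0],[[0,0,0],0]]'
python3 -c "
from h import *
an=np.radians(-76);x=np.array([np.cos(an),np.sin(an)])
print(go([*(np.array([.5605,.0375])-.091*x),.0495]))"
```

```text
time: 8.6
ee_pos: [0.5451, 0.0977, 0.0494]
ee_rot: [0.0, 0.787, -0.617, -0.0]
force: [-0.7, -0.2, -1.8]
finger_gap: 0.18
grasp_force: 59.0
(array([-0.1921, -0.0022, -0.0004]), np.float64(-166.18166421028593))
```

```bash
python3 -m inch '[[[-0.04,0,0],0],[[-0.04,-0.002,0],0],[[-0.04,0,0],0],[[-0.04,0,0],0],[[-0.03,0,0],0],[[0,0,0],0],[[0,0,0],0],[[0,0,0],0]]'
python3 - <<'E'
from h import *
an=np.radians(-76);x=np.array([np.cos(an),np.sin(an)])
print(go([*(np.array([.5605,.0375])-.091*x),.0495]))
print(arm.get_obs()['joint_positions'])
E
```

```text
time: 9.27
ee_pos: [0.5388, 0.1248, 0.0495]
ee_rot: [0.0, 0.787, -0.617, 0.0]
force: [-0.2, -0.2, -1.8]
finger_gap: 0.182
grasp_force: 59.0
(array([-0.0071,  0.0001,  0.0001]), np.float64(-166.24239935319497))
[-0.56657813  0.66749817  0.39682944  1.96764392 -0.44295973  0.59131377
 -2.77492403]
```

```bash
python3 -m inch '[[[0,0,0],-0.036],[[0,0,0],-0.036],[[0,0,0],-0.036],[[0,0,0],-0.036],[[0,0,0],-0.036],[[0,0,0],-0.036],[[0,0,0],-0.036],[[0,0,0],-0.036],[[0,0,0],-0.036],[[0,0,0],-0.036],[[0,0,0],-0.036]]'
python3 -m inch '[[[0,0,0],-0.036],[[0,0,0],-0.036],[[0,0,0],-0.033],[[0,0,0],0],[[0,0,0],0],[[0,0,0],0]]'
python3 - <<'E'
from h import *
an=np.radians(-76);x=np.array([np.cos(an),np.sin(an)])
print(go([*(np.array([.5605,.0375])-.091*x),.0495]))
im=arm.grab_frame('scene')[:,:,::-1];s=arm.grab_frame('side')[:,:,::-1]
c=[cv2.resize(im[210:400,310:510],None,fx=2,fy=2),cv2.resize(s[230:420,150:350],None,fx=2,fy=2)]
cv2.imwrite('pics/t.png',np.hstack(c))
E
```

```text
time: 10.18
ee_pos: [0.5389, 0.1243, 0.0496]
ee_rot: [0.0, 0.999, -0.041, 0.0]
force: [-0.1, -0.4, -1.5]
finger_gap: 0.181
grasp_force: 58.8
time: 10.68
ee_pos: [0.5388, 0.1246, 0.0495]
ee_rot: [0.0, 0.993, 0.119, -0.0]
force: [0.3, -0.3, -1.8]
finger_gap: 0.182
grasp_force: 58.8
(array([ 0.0002, -0.0084, -0.    ]), np.float64(-76.29440177084311))
```

View pics/t.png

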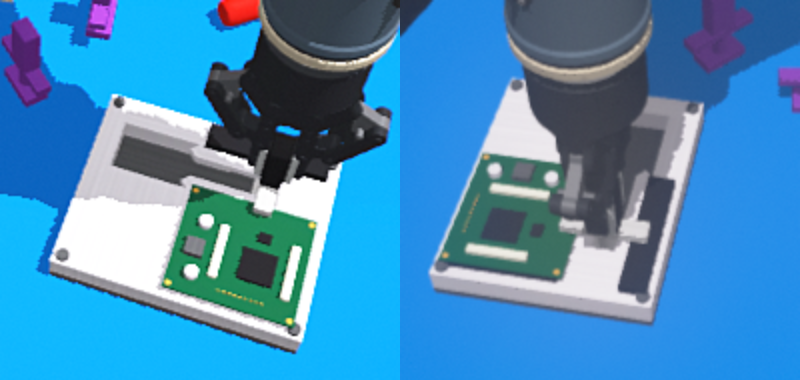

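The bar lies square across the slot, over the board edge and the pad. I'll set it on the floor, release it and retreat.

```bash
python3 -m inch '[[[0,0,0.003],0],[[0,0,0],0],[[0,0,0],0]]' 
python3 -m inch '[[[0,0,0],0],[[0,0,0],0],[[0,0,0],0],[[0,0,0],0],[[0,0,0],0]]' 0
python3 -m inch '[[[0,0,-0.05],0],[[0,0,-0.1],0],[[0,0,-0.15],0],[[0,0,-0.15],0],[[0,0,-0.15],0],[[0,0,-0.15],0],[[0,0,-0.15],0],[[0,0,-0.1],0],[[0,0,0],0],[[0,0,0],0],[[0,0,0],0]]'
python3 - <<'E'
from h import *
o=arm.get_obs();print(o['ee_pos'],go([.538,.126,.05]))
w=arm.grab_frame('wrist')[:,:,::-1];s=arm.grab_frame('side')[:,:,::-1]
cv2.imwrite('pics/end.png',np.hstack([cv2.resize(w,(400,300)),cv2.resize(s[130:430,150:450],(300,300))]))
E
```

```text
time: 11.03
ee_pos: [0.5387, 0.125, 0.0491]
ee_rot: [0.0, 0.993, 0.121, 0.0]
force: [-0.0, -0.2, 0.2]
finger_gap: 0.177
grasp_force: 59.0
time: 11.45
ee_pos: [0.5387, 0.1251, 0.0491]
ee_rot: [-0.0, 0.993, 0.121, 0.0]
force: [0.5, -0.7, 0.4]
finger_gap: 0.505
grasp_force: 0.0
time: 12.37
ee_pos: [0.5382, 0.1249, 0.1988]
ee_rot: [0.0, 0.993, 0.121, -0.0]
force: [-0.3, 0.2, 0.8]
finger_gap: 0.499
grasp_force: 0.0
[0.53823847 0.12486039 0.19876584] (array([ 9.000e-04, -7.800e-03,  9.918e-01]), np.float64(-76.05487537342579))
```

View pics/end.png

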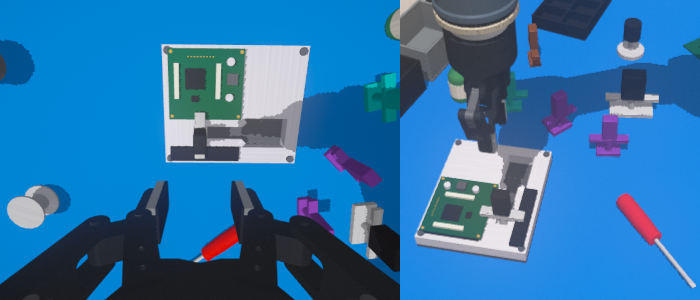

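The stud stands upright and locked crosswise at the closed end (wrist view about (200,130), side view about (502,205)). The gripper is clear, and the big and round studs are standing where they were.

```bash
python3 -c "
from rig import arm;print(arm.close_job())"
```

```text
the job is handed in; nothing more can be done
None
```

The small stud is standing locked at the closed end of the slot with its bar across the board edge and rest pad, the big and round studs were left where they stood, and the job is handed in (finished at about 12.5 s; no verdict was returned).

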